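# Shut the idle downdraft port and start the fume extractor

## Robot

A 6-joint arm with a two-finger parallel gripper is mounted at the origin on the work surface. World frame = base frame: x ahead of the robot, y to its left, z up, the work surface at z = 0. Lengths are in m, angles in rad, forces in N, time in s.
With the tool pointing down it reaches from about 0.425 to 0.95 m from the base axis. Payload 3.5 kg.
Tool frame: the origin (TCP) lies between the finger pads; the fingertips stand 14 mm ahead of it and the grasp point (between the pads) lies 5 mm behind it; z points along the fingers, y is the line along which they close (so a half turn about z gives the same grasp; the last joint's range is limited). The gripper opens to 85 mm and grips with 20 to 120 N. Pads are 22 mm wide; open, the fingers measure 114 mm over their backs; the gripper's body (76 mm by 85 mm) begins 54 mm behind the grasp point. The pads swing forward as they close: fully open they stand 13 mm farther back than shut.
Start: joints at [-1.353, 0.286, 1.577, -0, 1.279, -0.15], TCP at [0.243, -0.63, 0.245] pointing down, gripper open.
Joint ranges: [-2.77, 2.77], [-0.9, 2.22], [0.21, 2.48], [-1.53, 4.67], [0.24, 2.81], [-2.84, 2.84]. Speed limits (rad/s): [2.79, 2.79, 3.14, 3.14, 3.14, 3.14].

## Interface

Orientations are given as a unit quaternion [x, y, z, w].
In Python, from plant import * gives the robot as it stands.
- The arm moves only by the tool step_arm, never from a script. Its argument "commands" is a list of rows, each an object of numbers: "gripper": the gripper's target within -1 to 1 (shut at 1, half-way at 0, fully open at -1); "x", "y", "z": the shift along the tool's x, y, z in mm; "spin": the turn about the tool's z in degrees. A call has exactly 10 rows; each row shifts and turns the commanded pose from where the row before left it, along the tool's axes as they then stand; what a row does not reach is not made up. A row lasts 1/10 s, in which the tool goes at most 50 mm and 8.59 degrees, less where a joint would pass 70% of its speed; a pose out of reach is approached as far as the arm can. A call with a gripper value outside its range is refused whole. The fingers move at their own pace and stop on an object; "force" is the grip in N (left out, the last holds). Time passes only in rows, so rows that do not move let the fingers close, or fill a call up. It gives the time, the measured TCP pose, the force, the opening and the grip force at its end, in the units of the state.
- get_state(): the state, without advancing time (a new reading comes with each control period).
- read_camera(name): name is "side" or "top"; returns a dict with "color" (384x512x3 uint8, red, green, blue), "z_map" (384x512 float32, m along the optical axis (not along the pixel's ray), 0 where there is no reading), "fx", "fy", "cx", "cy" (pixels), "eye" and "attitude" of the camera in the world. Camera axes: x right, y up, looking along -z (the intrinsics and any distortion apply to the point x, -y, -z); pixel columns grow to the right and rows downward; lengths in m; the calibration is good to about 2 mm. A picture is of the moment at which its call begins.
- sign_off(): hands the job in; it is judged then, once.
The state is a dict: "time": time; "qpos": joint angles; "dq": joint speeds; "joint_efforts": joint torques, N m; "eef_pos": TCP position; "tcp_rot": TCP orientation; "contact_force": force on the tool from outside, world axes, zero at the start; "wrist_torque": the same for the moment, N m; "opening": opening from 0.0 (shut) to 1.0 (fully open); "finger_force": force on a finger pad.
Only numpy, scipy, OpenCV 4.12 (cv2) and the standard library are available. Lean on these libraries where they do the work, as an engineer would, in place of code of your own. Each camera call takes 0.05 s, during which the arm holds its last target. There are 200 camera calls.

## Task

Get the welding bench's fume extraction going: with the fingertips, push the yellow-tabbed slide gate fully shut, away from the robot, so that its plate covers its port, and leave the blue-tabbed gate as it is. Then press the green button of the orange remote gently all the way down, let it spring back up and withdraw. Do not grip, lift or shift the remote, do not pinch the gate's tab, and leave the other buttons and everything else on the bench alone.

Things in the scene. Friction and masses are not known exactly. Their poses are not given: they have to be found in the camera images.
- yellow_slide (a joint): The yellow-tabbed slide gate's opening travel in m: 0 fully drawn out towards the robot (port open), 0.09 fully shut against its stop (plate covers the round black opening). It starts between 0 and 0.025, slides straight along its rails with about 3 N of friction and stays where it is left.
- yellow_tab (a point): Centre of the robot-side face of the yellow tab: an upright plate 60 mm wide (y), 8 mm thick (x 0 to +8 mm), 46 mm high (z -23 to +23 mm), at the robot-side end of the flat sliding plate (100 x 94 x 4 mm). x is level, the way the gate shuts; z is up. Metal lies 26 mm below this point (frame before the tab); side rails, 49 to 59 mm either side, have their tops 17 mm below it.
- blue_slide (a joint): The same for the blue-tabbed gate beside it, which must stay as it is.
- blue_tab (a point): The same point on the blue tab, of the same sizes. The two ports stand side by side, 160 mm apart, on one grey deck 8 mm thick; which of them is on the left varies.
- remote: Orange radio remote with a black face, loose, 0.7 kg or so, lying on its back on the bench: 230 (x) x 72 (y) x 40 (z) mm, origin at the centre of its underside, with a black stub aerial 28 mm long at its +x end. Along its midline, 48 mm apart, from -x to +x: red, white, green and blue buttons.
- green_top (a point): Centre of the top of the green button, 26 mm across, which stands 9 mm above the remote's face (49 mm above the bench) and goes straight down by 5 mm against a spring: 1.2 N at first, 5.2 N fully down.
- green_button (a joint): How far the green button is down, m: 0 up, 0.005 fully down.
- red_top (a point): Top of the red button, same size; leave alone.
- white_top (a point): Top of the white button, same size; leave alone.
- blue_top (a point): Top of the blue button, same size; leave alone.
- red_button (a joint): How far the red button is down, m.
- white_button (a joint): How far the white button is down, m.
- blue_button (a joint): How far the blue button is down, m.
- clamp: Steel bar clamp with a red handle, lying flat: 320 mm long (y), 113 mm wide, 24 mm high; origin under the middle of its bar. Leave alone.
- can: Green spray can, upright, 66 mm across, 190 mm high; origin at the centre of its foot. Leave alone.
- wrench: Steel wrench lying flat, about 200 mm long (x), on the left. Leave alone.
- offcut: Coppery angle offcut, 110 x 50 x 50 mm, origin under its centre. Leave alone.
- jar: Jar with a blue cap, 70 mm across, 90 mm high, origin at the centre of its foot. Leave alone.
- magnet: Red triangular welding magnet frame, 90 x 90 x 12 mm, lying flat, origin under its centre. Leave alone.

How it is judged:
By the outcome, as a careful person would: the job done as asked, in the order asked, and still so for the second after the job is handed in, with the robot touching nothing.
It also fails if it takes over 48 s, if anything falls off the work surface, if the arm or the gripper's body presses on something with over 40 N, if the wrist force passes 120 N, or if a joint passes its speed limit or range.

## Working session

There is one attempt and no reset: what is moved stays moved. The work goes in short steps, Python scripts to look and compute and a tool call to move; the robot and the scene stay as the last step left them, time stands still between calls to the robot, and variables do not carry over. Pictures are saved under pics/ and viewed, at most 10 in all, crops included, and the job is handed in when it is done.

Besides the shell and the picture viewer there is one more tool, called as name(argument=value, ...), one argument or row to a line, values as JSON. step_arm: Moves the arm, as the interface text tells. Its arguments: {"type":"object","properties":{"commands":{"type":"array"},"force":{"type":"number"}},"required":["commands"]}

```bash
mkdir -p pics
cat > h.py <<'E'
from plant import *
import numpy as np, cv2
from scipy.spatial.transform import Rotation as R
def cam(n):
    d=read_camera(n); a=np.array(d["attitude"],float)
    M=a if a.shape==(3,3) else R.from_quat(a).as_matrix()
    z=d["z_map"]; v,u=np.mgrid[:z.shape[0],:z.shape[1]]
    p=np.stack([(u-d["cx"])/d["fx"]*z,-(v-d["cy"])/d["fy"]*z,-z],-1)
    return d,p@M.T+np.array(d["eye"])
E
python3 - <<'E'
from h import *
s=get_state(); print({k:np.round(v,3) for k,v in s.items()})
for n in("top","side"):
    d,P=cam(n); np.savez(n,c=d["color"],P=P,z=d["z_map"])
    print(n,{k:d[k] for k in d if k not in("color","z_map")})
    cv2.imwrite(f"pics/{n}1.png",cv2.resize(d["color"][...,::-1],(800,600)))
E
```

```text
{'time': np.float64(0.0), 'qpos': array([-1.353,  0.287,  1.578,  0.   ,  1.279, -0.15 ]), 'dq': array([-0.   ,  0.001, -0.   ,  0.002, -0.001,  0.001]), 'joint_efforts': array([ 0.0000e+00, -4.0598e+01, -2.9262e+01, -0.0000e+00,  6.0000e-03,
        0.0000e+00]), 'eef_pos': array([ 0.243, -0.629,  0.244]), 'tcp_rot': array([ 0.983,  0.183, -0.   , -0.001]), 'contact_force': array([0.433, 0.155, 0.06 ]), 'wrist_torque': array([0.018, 0.008, 0.033]), 'finger_force': np.float64(0.0), 'opening': np.float64(0.999)}
top {'fx': 453.2719403313573, 'fy': 453.2719403313573, 'cx': 255.8521376102763, 'cy': 192.04680370592865, 'eye': array([ 0.45466174, -0.0143133 ,  1.62657163]), 'attitude': array([ 0.01576478, -0.01860564, -0.69698591,  0.71667003])}
side {'fx': 475.3681372678075, 'fy': 475.3681372678075, 'cx': 244.87408890027857, 'cy': 192.43107330336431, 'eye': array([ 0.0882156 , -0.98949641,  1.36648402]), 'attitude': array([ 0.32773368, -0.06977166, -0.2205679 ,  0.91600893])}
```

View pics/top1.png

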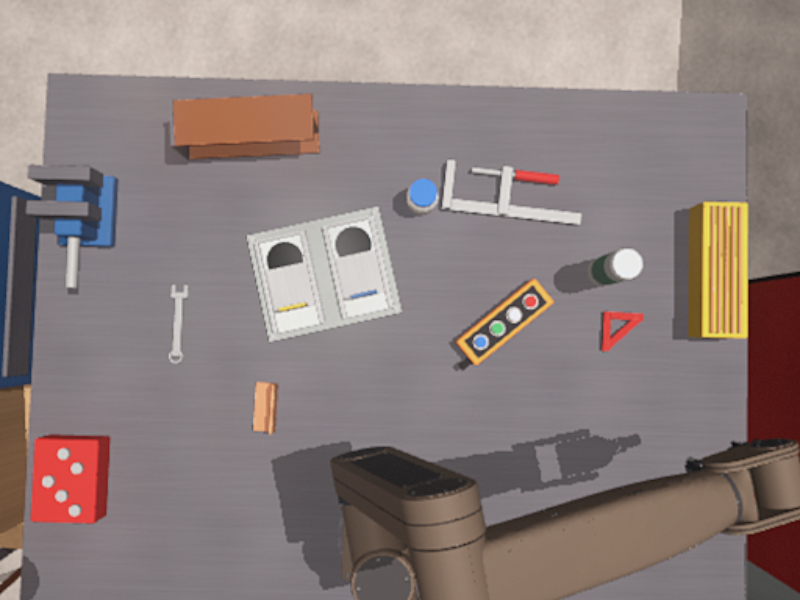

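View pics/side1.png

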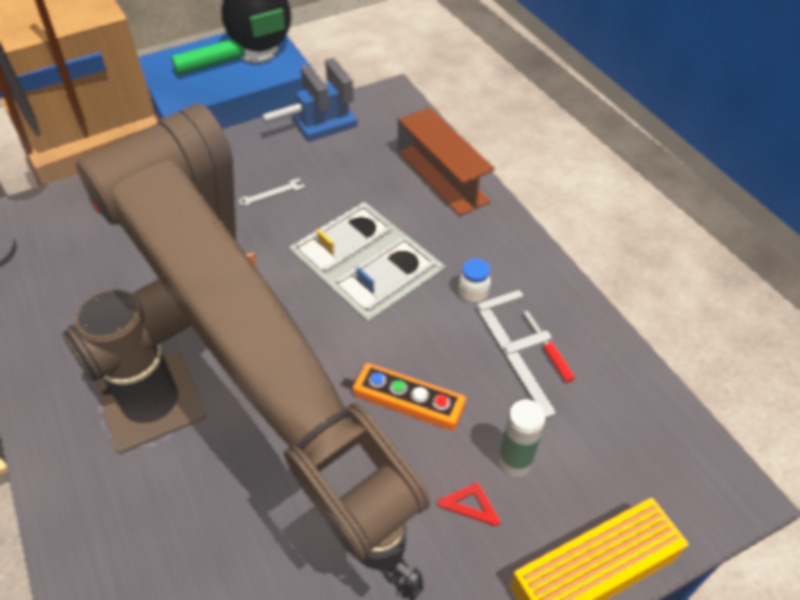

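Top view (800x600): yellow tab at (291,307), blue tab at (363,294), ports at (284,255) and (352,241). The buttons are green (497,328), blue (481,342), white (514,315) and red (531,301). The side view agrees. Now I'll measure by colour and depth.

```bash
cat > m.py <<'E'
from h import *
def blobs(n,d,P):
    hsv=cv2.cvtColor(d["color"],cv2.COLOR_RGB2HSV); h,s,v=[hsv[...,i].astype(int) for i in range(3)]
    X,Y,Z=P[...,0],P[...,1],P[...,2]; ok=d["z_map"]>0
    def rep(nm,m):
        k,l,st,_=cv2.connectedComponentsWithStats(m.astype(np.uint8))
        for i in range(1,k):
            if st[i,4]<12: continue
            q=P[l==i]; print(n,nm,st[i].tolist(),"med",np.median(q,0).round(4),"lo",np.percentile(q,3,0).round(3),"hi",np.percentile(q,97,0).round(3))
    g=(X>.35)&(X<.9)&(Y>-.4)&(Y<.4)&ok&(s>110)&(v>60)
    rep("yellow",g&(h>20)&(h<34)&(Z>.012)&(Y>.05)); rep("blue",g&(h>98)&(h<125)&(Z>.012)&(Z<.08)); rep("green",g&(h>45)&(h<85)&(Z<.07))
    rep("red",g&((h<6)|(h>174))&(Z<.07)&(Z>.03)); rep("orange",g&(h>8)&(h<19)&(Z>.02)&(Y<.05))
    return hsv
E
python3 - <<'E'
from m import *
for n in("top","side"):
    f=np.load(n+".npz"); d=dict(color=f["c"],z_map=f["z"]); P=f["P"]; hsv=blobs(n,d,P)
    # deck orientation: points at deck height
    X,Y,Z=P[...,0],P[...,1],P[...,2]
    m=((Z>.005)&(Z<.06)&(X>.4)&(X<.85)&(Y>.0)&(Y<.33)&(hsv[...,2]>130)).astype(np.uint8)
    k,l,st,_=cv2.connectedComponentsWithStats(m); i=1+np.argmax(st[1:,4])
    q=P[l==i][:,:2].astype(np.float32); print(n,"deck",cv2.minAreaRect(q),np.percentile(P[l==i][:,2],[5,50,95]).round(3))
    o=((Z>.028)&(Z<.06)&(X>.35)&(X<.7)&(Y>-.28)&(Y<.02))
    k,l,st,_=cv2.connectedComponentsWithStats(o.astype(np.uint8)); i=1+np.argmax(st[1:,4])
    print(n,"remote",cv2.minAreaRect(P[l==i][:,:2].astype(np.float32)),np.percentile(P[l==i][:,2],[5,50,95]).round(3))
E
```

```text
top yellow [179, 194, 17, 5, 36] med [0.5105 0.2175 0.0633] lo [0.503 0.192 0.056] hi [0.518 0.244 0.069]
top blue [304, 216, 7, 6, 34] med [ 0.4444 -0.2007  0.049 ] lo [ 0.436 -0.21   0.041] hi [ 0.453 -0.19   0.054]
top green [315, 207, 7, 6, 31] med [ 0.4753 -0.237   0.0475] lo [ 0.468 -0.248  0.044] hi [ 0.485 -0.227  0.055]
top red [336, 190, 7, 6, 35] med [ 0.5366 -0.3095  0.0496] lo [ 0.529 -0.32   0.042] hi [ 0.547 -0.299  0.053]
top orange [292, 179, 62, 55, 200] med [ 0.4842 -0.2374  0.0375] lo [ 0.4   -0.354  0.027] hi [ 0.582 -0.155  0.045]
top deck ((0.5883471965789795, 0.15665648877620697), (0.2634185254573822, 0.31536999344825745), 15.816916465759277) [0.006 0.015 0.026]
top remote ((0.46394434571266174, -0.2245805859565735), (0.07210005074739456, 0.204889714717865), 40.68825912475586) [0.033 0.041 0.05 ]
side yellow [203, 147, 10, 9, 28] med [0.511  0.2146 0.0621] lo [0.504 0.193 0.054] hi [0.519 0.244 0.068]
side blue [238, 238, 7, 8, 42] med [ 0.4454 -0.2027  0.0504] lo [ 0.436 -0.215  0.04 ] hi [ 0.457 -0.186  0.054]
side green [252, 243, 6, 7, 35] med [ 0.4779 -0.2385  0.0493] lo [ 0.468 -0.251  0.043] hi [ 0.488 -0.224  0.053]
side red [278, 252, 9, 8, 58] med [ 0.5403 -0.3104  0.0474] lo [ 0.528 -0.324  0.037] hi [ 0.556 -0.293  0.053]
side orange [225, 232, 73, 42, 744] med [ 0.4789 -0.2654  0.0381] lo [ 0.401 -0.357  0.022] hi [ 0.573 -0.167  0.045]
side deck ((0.5908932685852051, 0.15933381021022797), (0.2680341303348541, 0.3246421217918396), 12.733078956604004) [0.006 0.016 0.026]
side remote ((0.46191418170928955, -0.2244405746459961), (0.0748889371752739, 0.19788959622383118), 42.406551361083984) [0.032 0.04  0.05 ]
```

```bash
cat > ray.py <<'E'
from h import *
def ray(d,uv,z):
    M=R.from_quat(d["attitude"]).as_matrix(); uv=np.atleast_2d(uv).astype(float)
    r=np.c_[(uv[:,0]-d["cx"])/d["fx"],-(uv[:,1]-d["cy"])/d["fy"],-np.ones(len(uv))]@M.T
    e=np.array(d["eye"]); return (e+r*((z-e[2])/r[:,2])[:,None])[:,:2]
E
python3 - <<'E'
from ray import *
for n in("top","side"):
    d,P=cam(n); hsv=cv2.cvtColor(d["color"],cv2.COLOR_RGB2HSV); h,s,v=[hsv[...,i].astype(int) for i in range(3)]
    X,Y,Z=P[...,0],P[...,1],P[...,2]
    m=((v>130)&(s<60)&(X>.4)&(X<.8)&(Y>-.02)&(Y<.34)&(Z<.045)).astype(np.uint8)
    k,l,st,_=cv2.connectedComponentsWithStats(m); i=1+np.argmax(st[1:,4])
    c=max(cv2.findContours((l==i).astype(np.uint8),0,1)[0],key=len)[:,0]
    print(n,"deck",cv2.minAreaRect(ray(d,c,.012).astype(np.float32)))
    for nm,a,b,y0 in(("yellow",18,36,.05),("blue",98,125,.0)):
        t=(s>80)&(v>60)&(h>a)&(h<b)&(X>.4)&(X<.6)&(Y>y0)&(Y<.34)
        vv,uu=np.nonzero(t); q=ray(d,np.c_[uu,vv],.06); cen=q.mean(0); w,V=np.linalg.eigh(np.cov((q-cen).T)); ax=V[:,1]
        pr=(q-cen)@ax; pn=(q-cen)@V[:,0]
        print(n,nm,len(q),cen.round(4),"yaw",np.degrees(np.arctan(-ax[0]/ax[1])).round(1),"len",np.ptp(pr).round(3),np.ptp(pn).round(3),"z",np.percentile(Z[t],[5,50,95]).round(3),"depthmean",P[t].mean(0).round(4))
    if n=="top": cv2.imwrite("pics/crop.png",cv2.resize(d["color"][125:225,150:360,::-1],None,fx=3.8,fy=3.8,interpolation=cv2.INTER_CUBIC))
E
```

```text
top deck ((0.6005907654762268, 0.15932846069335938), (0.40021419525146484, 0.3586257994174957), 0.03614252060651779)
top yellow 41 [0.5105 0.2188] yaw 13.9 len 0.06 0.008 z [0.047 0.061 0.069] depthmean [0.5105 0.2188 0.0597]
top blue 31 [0.5431 0.0616] yaw 14.3 len 0.054 0.006 z [0.058 0.064 0.068] depthmean [0.5429 0.0614 0.0632]
side deck ((0.5963582992553711, 0.15137480199337006), (0.36599665880203247, 0.4001540541648865), 89.61824798583984)
side yellow 70 [0.5092 0.2085] yaw 3.3 len 0.083 0.023 z [0.02  0.054 0.065] depthmean [0.5126 0.2179 0.0497]
side blue 31 [0.5427 0.058 ] yaw 9.4 len 0.053 0.009 z [0.053 0.061 0.069] depthmean [0.5424 0.0573 0.0608]
```

View pics/crop.png

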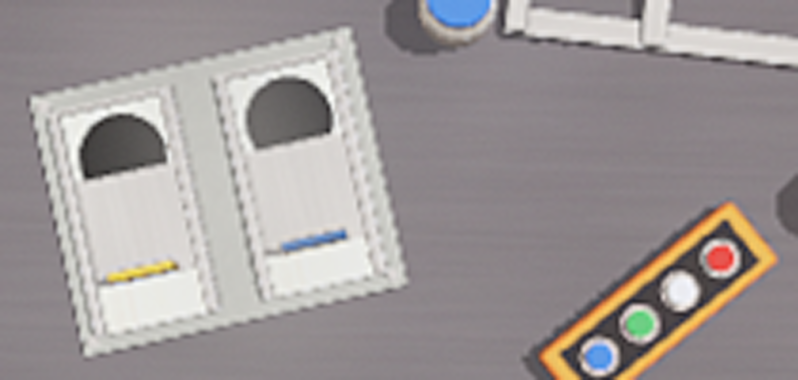

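The tabs are 160 mm apart as they should be, the yellow tab's top is 60 x 8 mm, and yaw is about 14° from both the tabs and the deck edge. The button spacing also checks out. Next I'll shut the fingers and travel high, keeping clear of the can.

step_arm(
  commands=[
    {"gripper": 1,"x": 0,"y": 0,"z": 0,"spin": 7},
    {"gripper": 1,"x": 27,"y": -29,"z": 0,"spin": 0},
    {"gripper": 1,"x": 27,"y": -29,"z": 0,"spin": 0},
    {"gripper": 1,"x": 27,"y": -29,"z": 0,"spin": 0},
    {"gripper": 1,"x": 27,"y": -29,"z": 0,"spin": 0},
    {"gripper": 1,"x": 27,"y": -29,"z": 0,"spin": 0},
    {"gripper": 1,"x": 27,"y": -29,"z": 0,"spin": 0},
    {"gripper": 1,"x": 27,"y": -29,"z": 0,"spin": 0},
    {"gripper": 1,"x": 27,"y": -29,"z": 0,"spin": 0},
    {"gripper": 1,"x": 27,"y": -29,"z": 0,"spin": 0},
  ],
  force=20,
)

```text
time: 1.2
eef_pos: [0.4154, -0.316, 0.2452]
tcp_rot: [0.992, 0.122, 0.0, -0.0]
contact_force: [0.8, 0.5, -0.1]
opening: 0.0
finger_force: 0.0
```

step_arm(
  commands=[
    {"gripper": 1,"x": 27,"y": -29,"z": 0,"spin": 0},
    {"gripper": 1,"x": 27,"y": -29,"z": 0,"spin": 0},
    {"gripper": 1,"x": 11,"y": -40,"z": 0,"spin": 0},
    {"gripper": 1,"x": 11,"y": -40,"z": 0,"spin": 0},
    {"gripper": 1,"x": 11,"y": -40,"z": 0,"spin": 0},
    {"gripper": 1,"x": 11,"y": -40,"z": 0,"spin": 0},
    {"gripper": 1,"x": 11,"y": -40,"z": 0,"spin": 0},
    {"gripper": 1,"x": 11,"y": -40,"z": 0,"spin": 0},
    {"gripper": 1,"x": 11,"y": -40,"z": 0,"spin": 0},
    {"gripper": 1,"x": 0,"y": 0,"z": 0,"spin": 0},
  ],
)

```text
time: 2.2
eef_pos: [0.4592, 0.0461, 0.2452]
tcp_rot: [0.992, 0.125, 0.0, -0.001]
contact_force: [0.6, 0.3, -0.1]
opening: -0.001
finger_force: 0.0
```

step_arm(
  commands=[
    {"gripper": 1,"x": 11,"y": -39,"z": 0,"spin": 0},
    {"gripper": 1,"x": 11,"y": -39,"z": 0,"spin": 0},
    {"gripper": 1,"x": 11,"y": -39,"z": 0,"spin": 0},
    {"gripper": 1,"x": 10,"y": -38,"z": 0,"spin": 0},
    {"gripper": 1,"x": 0,"y": 0,"z": 30,"spin": 0},
    {"gripper": 1,"x": 0,"y": 0,"z": 30,"spin": 0},
    {"gripper": 1,"x": 0,"y": 0,"z": 30,"spin": 0},
    {"gripper": 1,"x": 0,"y": 0,"z": 25,"spin": 0},
    {"gripper": 1,"x": 0,"y": 0,"z": 15,"spin": 0},
    {"gripper": 1,"x": 0,"y": 0,"z": 0,"spin": 0},
  ],
)

```text
time: 3.2
eef_pos: [0.462, 0.2019, 0.1124]
tcp_rot: [0.993, 0.122, -0.003, 0.0]
contact_force: [-0.3, -0.4, 0.7]
opening: 0.001
finger_force: 0.0
```

Run:
```python
from ray import *
s=get_state(); print(s["eef_pos"],s["tcp_rot"])
d,P=cam("side"); cv2.imwrite("pics/s2.png",cv2.resize(d["color"][60:220,120:320,::-1],None,fx=3.5,fy=3.5,interpolation=cv2.INTER_CUBIC))
```

```text
[0.46201756 0.201863   0.11243925] [ 9.92501802e-01  1.22190982e-01 -3.06264844e-03  3.97481519e-04]
```

View pics/s2.png

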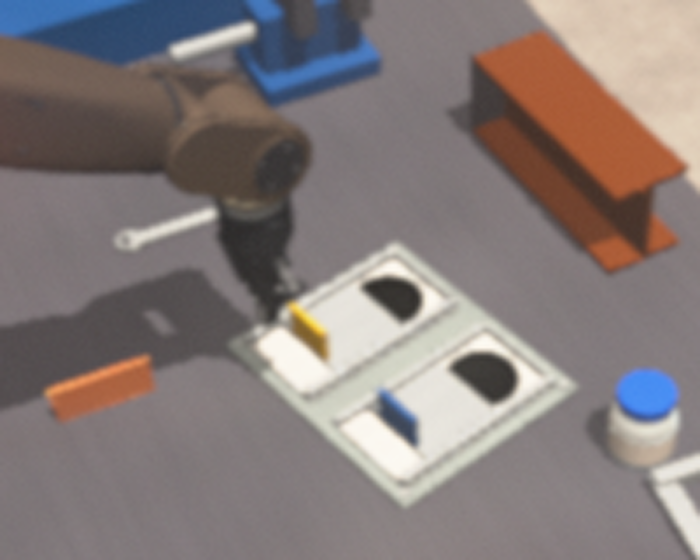

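The closed fingertips are above the spot just behind the yellow tab (tab at 310,330 in the crop) and clear of it. Next: down, then approach.

step_arm(
  commands=[
    {"gripper": 1,"x": 0,"y": -5,"z": 15,"spin": 0},
    {"gripper": 1,"x": 0,"y": 0,"z": 15,"spin": 0},
    {"gripper": 1,"x": 0,"y": 0,"z": 15,"spin": 0},
    {"gripper": 1,"x": 0,"y": 0,"z": 10,"spin": 0},
    {"gripper": 1,"x": 0,"y": 0,"z": 2,"spin": 0},
    {"gripper": 1,"x": 10,"y": 0,"z": 0,"spin": 0},
    {"gripper": 1,"x": 10,"y": 0,"z": 0,"spin": 0},
    {"gripper": 1,"x": 5,"y": 0,"z": 0,"spin": 0},
    {"gripper": 1,"x": 0,"y": 0,"z": 0,"spin": 0},
    {"gripper": 1,"x": 0,"y": 0,"z": 0,"spin": 0},
  ],
)

```text
time: 4.25
eef_pos: [0.4872, 0.2139, 0.0585]
tcp_rot: [0.992, 0.123, 0.0, -0.0]
contact_force: [-0.3, -0.1, -0.3]
opening: -0.003
finger_force: 0.0
```

step_arm(
  commands=[
    {"gripper": 1,"x": 4,"y": 0,"z": 0,"spin": 0},
    {"gripper": 1,"x": 4,"y": 0,"z": 0,"spin": 0},
    {"gripper": 1,"x": 4,"y": 0,"z": 0,"spin": 0},
    {"gripper": 1,"x": 4,"y": 0,"z": 0,"spin": 0},
    {"gripper": 1,"x": 4,"y": 0,"z": 0,"spin": 0},
    {"gripper": 1,"x": 4,"y": 0,"z": 0,"spin": 0},
    {"gripper": 1,"x": 4,"y": 0,"z": 0,"spin": 0},
    {"gripper": 1,"x": 4,"y": 0,"z": 0,"spin": 0},
    {"gripper": 1,"x": 4,"y": 0,"z": 0,"spin": 0},
    {"gripper": 1,"x": 4,"y": 0,"z": 0,"spin": 0},
  ],
)

```text
time: 5.25
eef_pos: [0.5258, 0.2237, 0.0582]
tcp_rot: [0.992, 0.123, -0.0, -0.0]
contact_force: [-3.2, 0.3, 1.3]
opening: -0.001
finger_force: 1.7
```

step_arm(
  commands=[
    {"gripper": 1,"x": 4,"y": 0,"z": 0,"spin": 0},
    {"gripper": 1,"x": 4,"y": 0,"z": 0,"spin": 0},
    {"gripper": 1,"x": 4,"y": 0,"z": 0,"spin": 0},
    {"gripper": 1,"x": 4,"y": 0,"z": 0,"spin": 0},
    {"gripper": 1,"x": 4,"y": 0,"z": 0,"spin": 0},
    {"gripper": 1,"x": 3,"y": 0,"z": 0,"spin": 0},
    {"gripper": 1,"x": 2,"y": 0,"z": 0,"spin": 0},
    {"gripper": 1,"x": 2,"y": 0,"z": 0,"spin": 0},
    {"gripper": 1,"x": 2,"y": 0,"z": 0,"spin": 0},
    {"gripper": 1,"x": 2,"y": 0,"z": 0,"spin": 0},
  ],
)

```text
time: 6.25
eef_pos: [0.5557, 0.2313, 0.0582]
tcp_rot: [0.992, 0.122, -0.0, -0.0]
contact_force: [-4.1, 1.8, 0.1]
opening: -0.002
finger_force: 1.6
```

step_arm(
  commands=[
    {"gripper": 1,"x": 1,"y": 0,"z": 0,"spin": 0},
    {"gripper": 1,"x": 1,"y": 0,"z": 0,"spin": 0},
    {"gripper": 1,"x": 1,"y": 0,"z": 0,"spin": 0},
    {"gripper": 1,"x": 1,"y": 0,"z": 0,"spin": 0},
    {"gripper": 1,"x": 1,"y": 0,"z": 0,"spin": 0},
    {"gripper": 1,"x": 1,"y": 0,"z": 0,"spin": 0},
    {"gripper": 1,"x": 1,"y": 0,"z": 0,"spin": 0},
    {"gripper": 1,"x": 1,"y": 0,"z": 0,"spin": 0},
    {"gripper": 1,"x": 1,"y": 0,"z": 0,"spin": 0},
    {"gripper": 1,"x": 1,"y": 0,"z": 0,"spin": 0},
  ],
)

```text
time: 7.25
eef_pos: [0.5619, 0.2327, 0.0582]
tcp_rot: [0.992, 0.123, -0.006, 0.001]
contact_force: [-17.4, -3.7, 11.1]
opening: -0.001
finger_force: 8.2
```

The force has risen to 18 N after roughly 70 mm of push, which fits the stop. Now I'll back off, lift and look.

step_arm(
  commands=[
    {"gripper": 1,"x": -5,"y": 0,"z": 0,"spin": 0},
    {"gripper": 1,"x": -15,"y": 0,"z": 0,"spin": 0},
    {"gripper": 1,"x": -15,"y": 0,"z": 0,"spin": 0},
    {"gripper": 1,"x": -10,"y": 0,"z": -10,"spin": 0},
    {"gripper": 1,"x": 0,"y": 0,"z": -30,"spin": 0},
    {"gripper": 1,"x": 0,"y": 0,"z": -30,"spin": 0},
    {"gripper": 1,"x": -20,"y": 30,"z": -25,"spin": 0},
    {"gripper": 1,"x": -20,"y": 40,"z": 0,"spin": 0},
    {"gripper": 1,"x": -20,"y": 40,"z": 0,"spin": 0},
    {"gripper": 1,"x": -10,"y": 40,"z": 0,"spin": 0},
  ],
)

```text
time: 8.25
eef_pos: [0.4912, 0.058, 0.1548]
tcp_rot: [0.992, 0.123, 0.003, 0.001]
contact_force: [0.1, 0.1, -0.4]
opening: -0.005
finger_force: 0.0
```

step_arm(
  commands=[
    {"gripper": 1,"x": -10,"y": 40,"z": 0,"spin": 0},
    {"gripper": 1,"x": -10,"y": 40,"z": 0,"spin": 0},
    {"gripper": 1,"x": -10,"y": 40,"z": 0,"spin": 0},
    {"gripper": 1,"x": 0,"y": 0,"z": 0,"spin": 0},
    {"gripper": 1,"x": 0,"y": 0,"z": 0,"spin": 0},
    {"gripper": 1,"x": 0,"y": 0,"z": 0,"spin": 0},
    {"gripper": 1,"x": 0,"y": 0,"z": 0,"spin": 0},
    {"gripper": 1,"x": 0,"y": 0,"z": 0,"spin": 0},
    {"gripper": 1,"x": 0,"y": 0,"z": 0,"spin": 0},
    {"gripper": 1,"x": 0,"y": 0,"z": 0,"spin": 0},
  ],
)

```text
time: 9.25
eef_pos: [0.4905, -0.0631, 0.1533]
tcp_rot: [0.992, 0.123, 0.0, 0.0]
contact_force: [0.1, -0.1, 0.0]
opening: -0.004
finger_force: 0.0
```

Run:
```python
from m import *
im=[]
for n in("top","side"):
    d,P=cam(n); blobs(n,d,P); im.append(cv2.resize(d["color"][90:290,120:360,::-1],(400,333),interpolation=cv2.INTER_CUBIC))
cv2.imwrite("pics/3.png",np.hstack(im))
```

```text
top yellow [175, 176, 17, 5, 34] med [0.5724 0.235  0.0637] lo [0.565 0.209 0.056] hi [0.58  0.261 0.07 ]
top blue [304, 216, 7, 6, 34] med [ 0.4444 -0.2004  0.0495] lo [ 0.436 -0.21   0.044] hi [ 0.453 -0.19   0.054]
top green [315, 207, 7, 6, 30] med [ 0.4768 -0.2374  0.0481] lo [ 0.468 -0.248  0.043] hi [ 0.485 -0.227  0.054]
top red [336, 190, 7, 6, 35] med [ 0.5368 -0.3103  0.0475] lo [ 0.529 -0.32   0.042] hi [ 0.547 -0.299  0.055]
top orange [292, 179, 62, 55, 196] med [ 0.4841 -0.2374  0.0378] lo [ 0.4   -0.353  0.026] hi [ 0.582 -0.155  0.045]
side blue [238, 238, 7, 8, 41] med [ 0.4455 -0.2015  0.0496] lo [ 0.437 -0.215  0.041] hi [ 0.458 -0.187  0.056]
side green [252, 243, 6, 7, 33] med [ 0.4778 -0.2399  0.0483] lo [ 0.468 -0.248  0.043] hi [ 0.488 -0.227  0.056]
side red [278, 252, 9, 8, 58] med [ 0.5394 -0.31    0.0477] lo [ 0.528 -0.323  0.037] hi [ 0.556 -0.292  0.053]
side orange [225, 232, 73, 42, 723] med [ 0.4815 -0.2677  0.038 ] lo [ 0.402 -0.356  0.022] hi [ 0.574 -0.167  0.045]
```

View pics/3.png

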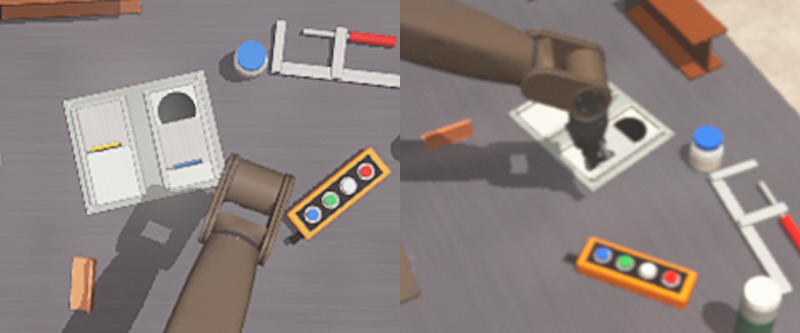

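The yellow gate now covers its port: the tab moved 64 mm, and the face-to-slot-end distance of about 157 mm matches plate plus travel. The blue gate and remote haven't moved. Next I'll go over the green button.

step_arm(
  commands=[
    {"gripper": 1,"x": -11,"y": 33,"z": 0,"spin": 0},
    {"gripper": 1,"x": -11,"y": 33,"z": 0,"spin": 0},
    {"gripper": 1,"x": -11,"y": 33,"z": 0,"spin": 0},
    {"gripper": 1,"x": -11,"y": 33,"z": 0,"spin": 0},
    {"gripper": 1,"x": -12,"y": 34,"z": 0,"spin": 0},
    {"gripper": 1,"x": 0,"y": 0,"z": 20,"spin": 0},
    {"gripper": 1,"x": 0,"y": 0,"z": 20,"spin": 0},
    {"gripper": 1,"x": 0,"y": 0,"z": 20,"spin": 0},
    {"gripper": 1,"x": 0,"y": 0,"z": 10,"spin": 0},
    {"gripper": 1,"x": 0,"y": 0,"z": 0,"spin": 0},
  ],
)

```text
time: 10.35
eef_pos: [0.4755, -0.2375, 0.0816]
tcp_rot: [0.992, 0.122, -0.001, -0.001]
contact_force: [0.1, 0.2, 0.2]
opening: 0.001
finger_force: 0.0
```

Run:
```python
from ray import *
s=get_state(); print(s["eef_pos"],s["contact_force"])
d,P=cam("side"); cv2.imwrite("pics/s4.png",cv2.resize(d["color"][190:290,200:310,::-1],None,fx=5.5,fy=5.5,interpolation=cv2.INTER_CUBIC))
```

```text
[ 0.47552163 -0.23745297  0.08163363] [0.07577067 0.150928   0.21040994]
```

View pics/s4.png

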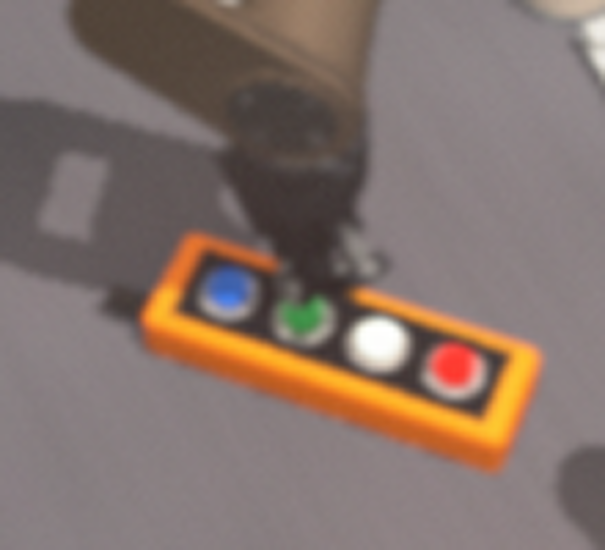

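The tip stands 18 mm above the green button (303,315 in the crop), clear of the blue and white ones. Down to near contact, then slowly.

step_arm(
  commands=[
    {"gripper": 1,"x": 1,"y": 0,"z": 5,"spin": 0},
    {"gripper": 1,"x": 0,"y": 0,"z": 5,"spin": 0},
    {"gripper": 1,"x": 0,"y": 0,"z": 3,"spin": 0},
    {"gripper": 1,"x": 0,"y": 0,"z": 2,"spin": 0},
    {"gripper": 1,"x": 0,"y": 0,"z": 1,"spin": 0},
    {"gripper": 1,"x": 0,"y": 0,"z": 1,"spin": 0},
    {"gripper": 1,"x": 0,"y": 0,"z": 1,"spin": 0},
    {"gripper": 1,"x": 0,"y": 0,"z": 1,"spin": 0},
    {"gripper": 1,"x": 0,"y": 0,"z": 0,"spin": 0},
    {"gripper": 1,"x": 0,"y": 0,"z": 0,"spin": 0},
  ],
)

```text
time: 11.4
eef_pos: [0.4775, -0.238, 0.0644]
tcp_rot: [0.992, 0.122, 0.0, 0.0]
contact_force: [-0.5, -0.7, -0.9]
opening: 0.001
finger_force: 0.0
```

step_arm(
  commands=[
    {"gripper": 1,"x": 0,"y": 0,"z": 0.5,"spin": 0},
    {"gripper": 1,"x": 0,"y": 0,"z": 0.5,"spin": 0},
    {"gripper": 1,"x": 0,"y": 0,"z": 0.5,"spin": 0},
    {"gripper": 1,"x": 0,"y": 0,"z": 0.5,"spin": 0},
    {"gripper": 1,"x": 0,"y": 0,"z": 0.5,"spin": 0},
    {"gripper": 1,"x": 0,"y": 0,"z": 0.5,"spin": 0},
    {"gripper": 1,"x": 0,"y": 0,"z": 0,"spin": 0},
    {"gripper": 1,"x": 0,"y": 0,"z": 0,"spin": 0},
    {"gripper": 1,"x": 0,"y": 0,"z": 0,"spin": 0},
    {"gripper": 1,"x": 0,"y": 0,"z": 0,"spin": 0},
  ],
)

```text
time: 12.4
eef_pos: [0.4775, -0.238, 0.0614]
tcp_rot: [0.992, 0.122, 0.0, 0.0]
contact_force: [-0.7, 1.0, 2.6]
opening: -0.001
finger_force: 1.2
```

step_arm(
  commands=[
    {"gripper": 1,"x": 0,"y": 0,"z": 0.5,"spin": 0},
    {"gripper": 1,"x": 0,"y": 0,"z": 0.5,"spin": 0},
    {"gripper": 1,"x": 0,"y": 0,"z": 0.5,"spin": 0},
    {"gripper": 1,"x": 0,"y": 0,"z": 0.5,"spin": 0},
    {"gripper": 1,"x": 0,"y": 0,"z": 0.5,"spin": 0},
    {"gripper": 1,"x": 0,"y": 0,"z": 0.5,"spin": 0},
    {"gripper": 1,"x": 0,"y": 0,"z": 0.5,"spin": 0},
    {"gripper": 1,"x": 0,"y": 0,"z": 0,"spin": 0},
    {"gripper": 1,"x": 0,"y": 0,"z": 0,"spin": 0},
    {"gripper": 1,"x": 0,"y": 0,"z": 0,"spin": 0},
  ],
)

```text
time: 13.4
eef_pos: [0.4776, -0.238, 0.0581]
tcp_rot: [0.992, 0.123, -0.0, 0.0]
contact_force: [-1.2, 0.8, 6.1]
opening: -0.004
finger_force: 2.7
```

step_arm(
  commands=[
    {"gripper": 1,"x": 0,"y": 0,"z": 0.4,"spin": 0},
    {"gripper": 1,"x": 0,"y": 0,"z": 0.4,"spin": 0},
    {"gripper": 1,"x": 0,"y": 0,"z": 0.4,"spin": 0},
    {"gripper": 1,"x": 0,"y": 0,"z": 0,"spin": 0},
    {"gripper": 1,"x": 0,"y": 0,"z": 0,"spin": 0},
    {"gripper": 1,"x": 0,"y": 0,"z": 0,"spin": 0},
    {"gripper": 1,"x": 0,"y": 0,"z": 0,"spin": 0},
    {"gripper": 1,"x": 0,"y": 0,"z": 0,"spin": 0},
    {"gripper": 1,"x": 0,"y": 0,"z": 0,"spin": 0},
    {"gripper": 1,"x": 0,"y": 0,"z": 0,"spin": 0},
  ],
)

```text
time: 14.4
eef_pos: [0.4776, -0.2381, 0.0579]
tcp_rot: [0.992, 0.123, -0.0, -0.0]
contact_force: [-5.3, 2.2, 12.0]
opening: 0.0
finger_force: 5.7
```

The button has bottomed: 1.2 mm commanded gave only 0.2 mm of motion, with 12 N. Releasing straight up and withdrawing.

step_arm(
  commands=[
    {"gripper": 1,"x": 0,"y": 0,"z": -1.5,"spin": 0},
    {"gripper": 1,"x": 0,"y": 0,"z": -2,"spin": 0},
    {"gripper": 1,"x": 0,"y": 0,"z": -3,"spin": 0},
    {"gripper": 1,"x": 0,"y": 0,"z": -5,"spin": 0},
    {"gripper": 1,"x": 0,"y": 0,"z": -15,"spin": 0},
    {"gripper": 1,"x": 0,"y": 0,"z": -25,"spin": 0},
    {"gripper": 1,"x": 0,"y": 0,"z": -35,"spin": 0},
    {"gripper": 1,"x": 0,"y": 0,"z": -35,"spin": 0},
    {"gripper": 1,"x": 0,"y": 0,"z": -35,"spin": 0},
    {"gripper": 1,"x": 0,"y": 0,"z": -20,"spin": 0},
  ],
)

```text
time: 15.4
eef_pos: [0.4785, -0.2386, 0.2377]
tcp_rot: [0.992, 0.123, 0.002, 0.002]
contact_force: [-0.5, -0.9, 0.3]
opening: -0.001
finger_force: 0.0
```

step_arm(
  commands=[
    {"gripper": 1,"x": -35,"y": 30,"z": 0,"spin": 0},
    {"gripper": 1,"x": -35,"y": 30,"z": 0,"spin": 0},
    {"gripper": 1,"x": -30,"y": 30,"z": 0,"spin": 0},
    {"gripper": 1,"x": -20,"y": 30,"z": 0,"spin": 0},
    {"gripper": 1,"x": -10,"y": 30,"z": 0,"spin": 0},
    {"gripper": 1,"x": 0,"y": 30,"z": 0,"spin": 0},
    {"gripper": 1,"x": 0,"y": 20,"z": 0,"spin": 0},
    {"gripper": 1,"x": 0,"y": 0,"z": 0,"spin": 0},
    {"gripper": 1,"x": 0,"y": 0,"z": 0,"spin": 0},
    {"gripper": 1,"x": 0,"y": 0,"z": 0,"spin": 0},
  ],
)

```text
time: 16.4
eef_pos: [0.4, -0.4626, 0.2332]
tcp_rot: [0.992, 0.123, -0.0, -0.0]
contact_force: [0.1, -0.2, -0.1]
opening: -0.004
finger_force: 0.0
```

Run:
```python
from m import *
im=[]
for n in("top","side"):
    d,P=cam(n); blobs(n,d,P); im.append(cv2.resize(d["color"][90:290,120:360,::-1],(400,333),interpolation=cv2.INTER_CUBIC))
cv2.imwrite("pics/5.png",np.hstack(im))
```

```text
top yellow [175, 176, 17, 5, 34] med [0.5725 0.2355 0.0618] lo [0.565 0.209 0.057] hi [0.58  0.261 0.067]
top blue [304, 216, 7, 6, 34] med [ 0.4444 -0.2003  0.0474] lo [ 0.436 -0.211  0.043] hi [ 0.453 -0.19   0.055]
top green [315, 207, 7, 6, 31] med [ 0.4752 -0.2376  0.0488] lo [ 0.468 -0.247  0.038] hi [ 0.485 -0.227  0.056]
top red [336, 190, 7, 6, 35] med [ 0.5365 -0.3099  0.0472] lo [ 0.529 -0.321  0.043] hi [ 0.547 -0.3    0.055]
top orange [292, 179, 62, 55, 200] med [ 0.4842 -0.2386  0.0372] lo [ 0.4   -0.354  0.025] hi [ 0.582 -0.156  0.045]
side yellow [216, 139, 10, 9, 28] med [0.5738 0.2332 0.0611] lo [0.567 0.21  0.02 ] hi [0.592 0.284 0.067]
side blue [230, 173, 8, 8, 13] med [0.5423 0.059  0.0625] lo [0.537 0.034 0.057] hi [0.546 0.073 0.066]
side orange [225, 241, 25, 19, 158] med [ 0.4181 -0.2164  0.0354] lo [ 0.395 -0.256  0.021] hi [ 0.445 -0.179  0.045]
side orange [282, 250, 16, 24, 130] med [ 0.5516 -0.3422  0.0375] lo [ 0.521 -0.364  0.021] hi [ 0.586 -0.297  0.045]
```

View pics/5.png

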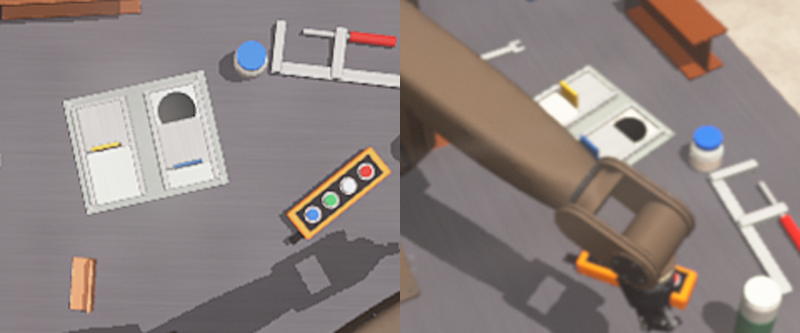

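The yellow gate is shut with its port covered, and the blue gate is still open as it was. The remote hasn't moved, the buttons are up and the arm is clear.

```bash
python3 -c "
from plant import *
print(sign_off())"
```

```text
the job is handed in; nothing more can be done
None
```

The job is done and handed in: I pushed the yellow gate shut against its stop, then pressed the green button fully down and let it spring back; the blue gate and the remote are where they were, and the arm is clear of everything.

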